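# Scoop into the feed bin, cover drawn shut

## Robot

A 6-joint arm with a two-finger parallel gripper is mounted at the origin on the work surface. World frame = base frame: x ahead of the robot, y to its left, z up, the work surface at z = 0. Lengths are in m, angles in rad, forces in N, time in s.
With the tool pointing down it reaches from about 0.375 to 0.9 m from the base axis. Payload 3.1 kg.
Tool frame: the origin (TCP) lies at the very end of the fingers, on their centre line; the grasp point (between the pads) lies 19 mm behind it; z points along the fingers, y is the direction in which the jaws open and shut (so a half turn about z gives the same grasp; the last joint's range is limited). The gripper opens to 85 mm and grips with 20 to 120 N. Pads are 22 mm wide; open, the fingers measure 114 mm over their backs; the gripper's body (76 mm by 85 mm) begins 54 mm behind the grasp point. The pads swing forward as they close: fully open they stand 13 mm farther back than shut.
Start: joints at [-1.429, 0.527, 1.433, -0, 1.181, -0.178], TCP at [0.197, -0.593, 0.231] pointing down, gripper open.
Joint ranges: [-3.08, 3.08], [-0.75, 2.2], [0.22, 2.44], [-1.43, 4.57], [0, 2.65], [-2.85, 2.85]. Speed limits (rad/s): [2.79, 2.79, 3.14, 3.14, 3.14, 3.14].

## Interface

Orientations are given as a unit quaternion [x, y, z, w].
In Python, from station import manip gives the robot as it stands.
- The arm moves only by the tool send_rows, never from a script. Its argument "motion" is a list of rows, each an object with "gripper": the finger opening in mm, from 0 to 85.4; "travel": the shift along the tool's x, y, z in mm, a list of three; "rotation": the turn, a rotation vector about the tool's x, y, z in degrees, a list of three. In form: [{"gripper": gripper, "travel": [x, y, z], "rotation": [ax, ay, az]}, ...]. A call has 1 to 12 rows; each row shifts and turns the commanded pose from where the row before left it, along the tool's axes as they then stand; what a row does not reach is not made up. A row lasts 1/12 s, in which the tool goes at most 41.7 mm and 7.16 degrees, less where a joint would pass 70% of its speed; a pose out of reach is approached as far as the arm can. A call is refused whole if a number of a shift passes 41.7 or a number of a turn 7.16, either way. A call with a gripper value outside its range is refused whole. The fingers move at their own pace and stop on an object; "newtons" is the grip in N (left out, the last holds). Time passes only in rows, so rows that do not move let the fingers close. It gives the time, the measured TCP pose, the force and the opening at its end, in the units of the state.
- manip.sense(): the state, without advancing time (a new reading comes with each control period).
- manip.snapshot(name): name is "scene" or "top" or "wrist"; returns the picture (384x512x3 uint8, red, green, blue); there is no depth.
- manip.calibration(name): a dict with "fx", "fy", "cx", "cy" (pixels), "k1" (the pictures are not rectified: a ray, as slopes to the right and down, at radius r is drawn at 1 + k1 r^2 times it, then the intrinsics apply), "cam_to_world" (4x4, takes a point from camera to world coordinates). Camera axes: x right, y down, z forward; pixel columns grow to the right and rows downward; lengths in m; the calibration is good to about 2 mm. A picture is of the moment at which its call begins: read the wrist's pose just before it. calibration takes no time and is no camera call; for the wrist camera it gives the pose at the moment of the call.
- manip.sign_off(): hands the job in, once; it reports no verdict.
The state is a dict: "t": time; "q": joint angles; "qd": joint speeds; "tau": joint torques, N m; "tcp_pos": TCP position; "tool_rot": TCP orientation; "force": force on the tool from outside, world axes, zero at the start; "ft_torque": the same for the moment, N m; "finger_gap": opening from 0.0 (shut) to 1.0 (fully open).
Only numpy, scipy, OpenCV 4.12 (cv2) and the standard library are available. Lean on these libraries where they do the work, as an engineer would, in place of code of your own. Each camera call takes 0.05 s, during which the arm holds its last target. There are 200 camera calls.

## Task

Lay the yellow scoop down inside the wooden feed bin, through the part of its mouth that is open, and let go of it; then shut the bin by pressing closed fingertips on the loose sheet-metal cover and dragging it back towards the robot until it has dropped fully home, flat in the recess round the bin's mouth. Press only as hard as it takes to drag the cover, since leaning on it (more than about 30 N) dents the thin sheet. Leave the hook spanner, the lubricant can and the red box where they are.

Things in the scene. Friction and masses are not known exactly. Their poses are not given: they have to be found in the camera images.
- bin: Fixed open-topped feed bin of 21 mm wooden boards, 310 (x) x 270 (y) mm, 112 mm high to the rim; inside 268 x 228 mm, floor 12 mm thick. Origin: centre of its underside, on the table. Axes: x away from the robot (near board at -x), y along the near board, z up.
- recess (a point): Centre of the recess round the bin's mouth that the cover belongs in, at ledge height (104 mm up). Recess 292 (x) x 252 (y) mm, 8 mm deep, inside a rim 9 mm thick; its ledge is 12 mm wide. Axes as the bin's. Its low sides guide the cover with 3 mm play each side.
- cover_top (a point): Centre of the top face of the loose flat bin cover, a plain sheet-metal plate 286 (x) x 246 (y) x 6 mm with no handle, 0.5 to 0.85 kg; x to its far edge, z up. Friction: 0.38 on the wood, 0.6 under fingertips, so it takes 9 to 16 N of downward push to drag it. Fully home it lies flat, this point 110 mm above the table. While dragged, its face sinks some mm: a fixed height loses or overloads it.
- cover_near (a point): Middle of the cover's near edge, on its top face. At the start this edge rests on the side ledges, 126 to 140 mm beyond the recess's near end (the mouth is open for that length less 12 mm); the cover slopes up by 3 degrees over the far rim, its far part under the shelf. Dragged along the bin's -x until this edge butts on the near rim, its far edge drops in. Do not press beyond the far rim: it tips.
- scoop_handle (a point): Mid-handle of the yellow scoop, 27 mm up as it stands on the table left or right of the bin: the point to grasp. Scoop x runs from handle to bowl, z up. Flat-sided handle 22 mm wide (y), 18 high, 45 mm either way along x; a 24 mm round knob on its tail, to 57 mm behind; bowl from 45 to 145 mm ahead, 72 mm wide, 40 high, open on top and in front. 70 to 120 g.
- shelf_front (a point): Middle of the top front edge of the fixed plank shelf that stands behind the bin on wooden pole posts: planks 160 (x) x 840 (y) mm, underside 158 mm and top 180 mm above the table; the posts near its ends rise to 215 mm. x away from the robot, y along the edge.
- can: Bystander: closed black lubricant can, 64 mm diameter, 115 mm high, standing on the shelf. Origin: centre of its underside.
- redbox: Bystander: small red plastic box with swing door, 78 x 110 x 90 mm high, standing on the shelf. Origin: centre of its underside.
- spanner: Bystander: steel hook spanner lying flat on the table on the other side of the bin from the scoop, 200 mm long, 7 mm thick. Origin: on its underside, half-way along; x along it to the hook.
There are look-alikes about, which are no part of the job. Of the things like the part that bears scoop_handle, leave any that is black, blue or turquoise; of the rest the smaller one is meant.

How it is judged:
On the way:
1. the scoop lies inside the bin, let go (x of scoop_handle in the frame of bin between -0.134 and 0.134 m and y of scoop_handle in the frame of bin between -0.114 and 0.114 m and z of scoop_handle in the frame of bin below 0.09 m and contact force between the fingers and scoop below 0.3 N and linear speed of scoop below 0.05 m/s), for 0.2 s.
At the end, for the whole second after the job is handed in: The scoop lies inside the bin below the ledge, released and still; the cover lies flat and still in its recess: its top no more than 2 mm above its seated height (112 mm over the table), level within 0.7 degrees, its centre within 6 mm of the bin's (x of scoop_handle in the frame of bin between -0.134 and 0.134 m and y of scoop_handle in the frame of bin between -0.114 and 0.114 m and z of scoop_handle in the frame of bin below 0.09 m and x of cover_top in the frame of bin between -0.006 and 0.006 m and y of cover_top in the frame of bin between -0.006 and 0.006 m and z of cover_top in the frame of bin below 0.112 m and angle between cover_top's own z axis and vertical below 0.012 rad and linear speed of cover below 0.01 m/s and linear speed of scoop below 0.02 m/s); the robot touches nothing.
It fails at once if the cover is pressed or pushed with more than 30 N (contact force between any of the fingers, the arm and cover above 30 N).
It fails at once if the scoop is dropped into the bin (from more than about 50 mm) and not laid down (contact force between the fingers and scoop below 0.1 N and linear speed of scoop above 1 m/s).
It fails at once if the hook spanner, the can or the red box is moved by more than 15 mm or tipped (distance of any of spanner, can, redbox from where it was at the start of the episode above 0.015 m or angle between any of can, redbox's own z axis and vertical above 0.2 rad).
It also fails if it takes over 70 s, if anything falls off the work surface, if the arm or the gripper's body presses on something with over 40 N, if the wrist force passes 120 N, or if a joint passes its speed limit or range.

## Working session

There is one attempt and no reset: what is moved stays moved. The work goes in short steps, Python scripts to look and compute and a tool call to move; the robot and the scene stay as the last step left them, time stands still between calls to the robot, and variables do not carry over. Pictures are saved under pics/ and viewed, about 8 in all and at most 12, crops included, and the job is handed in when it is done.

Besides the shell and the picture viewer there is one more tool, called after "Emit:" by a JSON object that holds its "op" and its "data". send_rows: Moves the arm, as the interface text tells. Its arguments: {"type":"object","properties":{"motion":{"type":"array","items":{"type":"object","properties":{"gripper":{"type":"number"},"travel":{"type":"array","items":{"type":"number"}},"rotation":{"type":"array","items":{"type":"number"}}}}},"newtons":{"type":"number"}},"required":["motion"]}

```bash
mkdir -p pics; cat > h.py <<'E'
import numpy as np, cv2
from scipy.spatial.transform import Rotation as R
from station import manip
def K(c): return np.array([[c['fx'],0,c['cx']],[0,c['fy'],c['cy']],[0,0,1.]]), np.array([c['k1'],0,0,0,0.])
def ray(c,uv):
    k,d=K(c); p=cv2.undistortPoints(np.array(uv,float).reshape(-1,1,2),k,d)[:,0]
    T=np.array(c['cam_to_world']); v=np.c_[p,np.ones(len(p))]@T[:3,:3].T
    return T[:3,3],v
def atz(c,uv,z):
    o,v=ray(c,uv); return o+v*((z-o[2])/v[:,2])[:,None]
def proj(c,P):
    k,d=K(c); T=np.linalg.inv(np.array(c['cam_to_world']))
    return cv2.projectPoints(np.array(P,float),cv2.Rodrigues(T[:3,:3])[0],T[:3,3],k,d)[0][:,0]
def snap(n,f):
    c=manip.calibration(n); im=manip.snapshot(n)[:,:,::-1]; cv2.imwrite('pics/'+f,im); return c,im
E
python3 - <<'E'
from h import *
for n in ('top','scene'):
    c,im=snap(n,n+'0.png'); print(n,np.round(c['cam_to_world'],3).tolist(),c['fx'])
    cv2.imwrite(f'pics/{n}0b.png',cv2.resize(im,(800,600),interpolation=cv2.INTER_CUBIC))
print(manip.sense())
E
```

```text
top [[-0.026, -0.988, 0.149, 0.332], [-1.0, 0.023, -0.021, 0.128], [0.017, -0.15, -0.989, 1.336], [0.0, 0.0, 0.0, 1.0]] 354.0092418582876
scene [[0.81, 0.473, -0.346, 0.936], [0.586, -0.664, 0.464, -0.48], [-0.01, -0.579, -0.815, 1.124], [0.0, 0.0, 0.0, 1.0]] 419.402392802827
{'t': 0.1, 'q': array([-1.42849590e+00,  5.28420264e-01,  1.43377661e+00,  5.79320123e-06,
        1.18140959e+00, -1.78510975e-01]), 'qd': array([-0.0010969 , -0.00106614, -0.00137299,  0.00020409, -0.0005335 ,
        0.00169285]), 'tau': array([-1.45842518e-03, -4.43304026e+01, -1.78586161e+01, -2.95771661e-04,
        3.86304237e-03, -3.64084102e-06]), 'tcp_pos': array([ 0.19701495, -0.59245248,  0.23040179]), 'tool_rot': array([ 9.87162242e-01,  1.59717544e-01,  2.09075481e-05, -1.00669339e-03]), 'force': array([-1.01954418, -0.87612412, -0.67105135]), 'ft_torque': array([-0.0200992 , -0.03765619,  0.00195268]), 'finger_gap': 1.0005597743178627}
```

View pics/top0b.png

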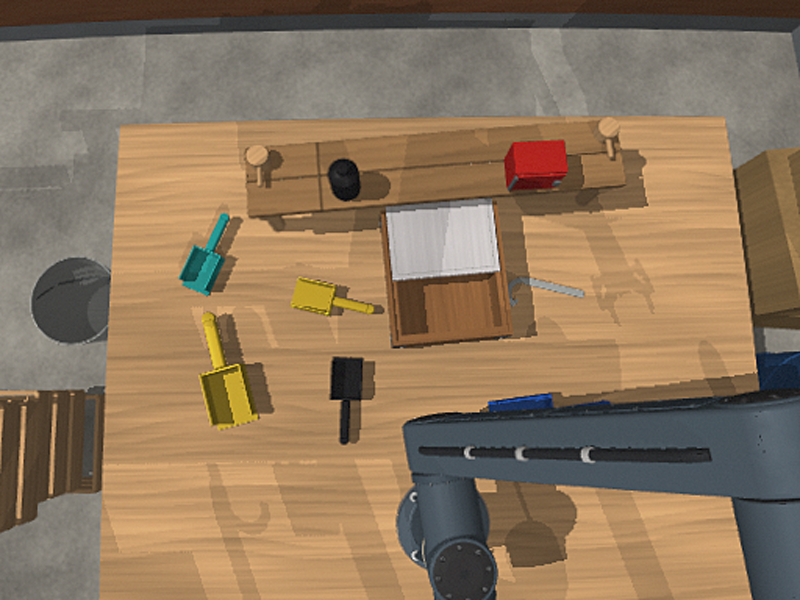

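View pics/scene0b.png

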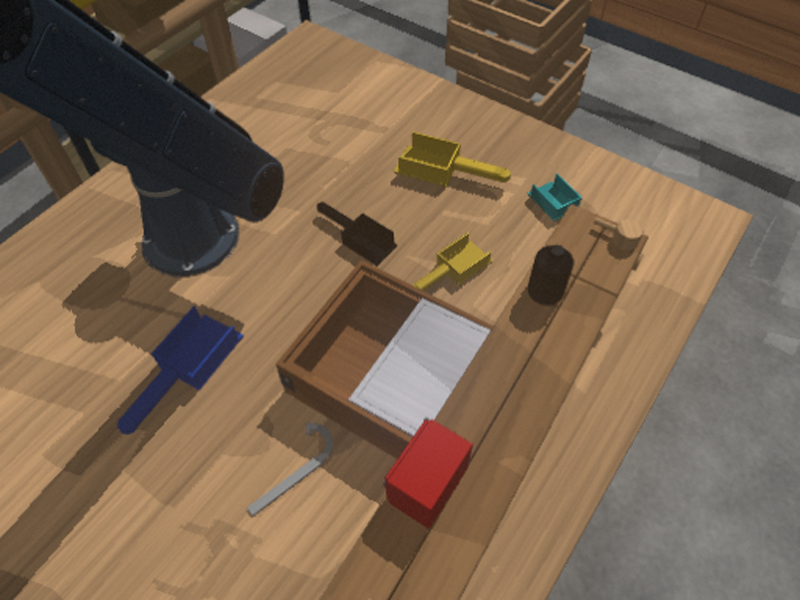

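The top view shows the small yellow scoop left of the bin: handle about (335,298)-(375,309), bowl about (313,295). The bin's near corners are about (392,347) and (511,334), and the cover's near edge about (393,280)-(498,271). The large yellow, black, blue and turquoise scoops are look-alikes. Next, an enlarged crop to read positions from.

```bash
python3 - <<'E'
import cv2
im=cv2.imread('pics/top0.png')[122:232,180:340]
cv2.imwrite('pics/crop0.png',cv2.resize(im,(800,550),interpolation=cv2.INTER_CUBIC))
E
```

```text
(no output)
```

View pics/crop0.png

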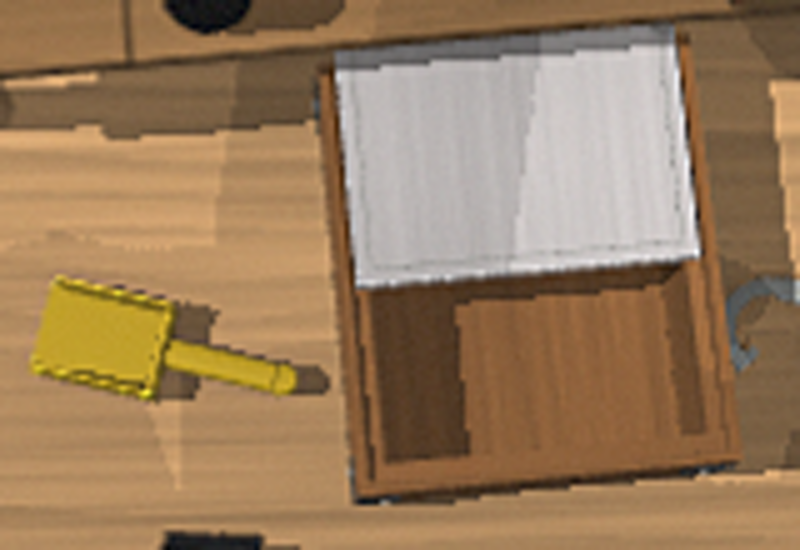

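```bash
python3 - <<'E'
from h import *
c=manip.calibration('top')
f=lambda p,z: atz(c,np.array(p,float)/5+[179.9,121.9],z)
np.set_printoptions(precision=4,suppress=True)
b=f([(356,495),(740,460),(322,75),(683,35)],.112); print('bin',b)
n=f([(358,286),(700,256)],.111); print('cov near',n,np.linalg.norm(n[0]-n[1]))
h=f([(297,380),(167,352)],.033); print('handle',h,np.linalg.norm(h[0]-h[1]))
print('bowl far',f([(57,280),(35,370)],.045))
print('shelf',f([(0,75),(740,18)],.180))
d=b[1]-b[0]; print('yaw near',np.degrees(np.arctan2(d[0],-d[1])), np.linalg.norm(d))
d=b[2]-b[0]; print('yaw left',np.degrees(np.arctan2(d[1],d[0])))
s=h[1]-h[0]; print('scoop yaw',np.degrees(np.arctan2(s[1],s[0])))
E
```

```text
bin [[ 0.4074  0.1068  0.112 ]
 [ 0.4248 -0.1613  0.112 ]
 [ 0.708   0.1235  0.112 ]
 [ 0.733  -0.1381  0.112 ]]
cov near [[ 0.5541  0.1016  0.111 ]
 [ 0.5703 -0.1414  0.111 ]] 0.24351262598342685
handle [[0.4985 0.147  0.033 ]
 [0.5217 0.243  0.033 ]] 0.09884116572702387
bowl far [[0.5757 0.3229 0.045 ]
 [0.5088 0.3391 0.045 ]]
shelf [[ 0.692   0.3412  0.18  ]
 [ 0.7222 -0.1633  0.18  ]]
yaw near 3.723881001584487 0.2686845441884122
yaw left 3.1752490398610083
scoop yaw 76.41620252159838
```

Emit:
{"op": "send_rows", "data": {"motion": [{"rotation":[0,0,-6.5]},{"rotation":[0,0,-6.5]},{"rotation":[0,0,-6.5]},{"rotation":[0,0,-6.5]},{"rotation":[0,0,-6.5]},{"rotation":[0,0,-6.5]},{"rotation":[0,0,-6.5]},{"rotation":[0,0,-6.5]},{"rotation":[0,0,-6.0]},{"travel":[25,3.5,0]},{"travel":[38.4,5.5,0]},{"travel":[38.4,5.5,0]}]}}

```text
validation failed for argument at $.mo...
```

Emit:
{"op": "send_rows", "data": {"motion": [{"travel":[38.4,5.5,0]},{"travel":[38.4,5.5,0]},{"travel":[38.4,5.5,0]},{"travel":[38.4,5.5,0]},{"travel":[38.4,5.5,0]},{"travel":[38.4,5.5,0]},{"travel":[38.4,5.5,0]},{"travel":[38.4,5.5,0]},{"travel":[38.4,5.5,0]},{"travel":[38.4,5.5,0]},{"travel":[38.4,5.5,0]},{"travel":[38.4,5.5,0]}]}}

```text
validation failed for argument at $.mo...
```

```bash
cat >> h.py <<'E'
def goto(x,y,z,yaw):
    """tool-frame mm to target (pointing down) from the present pose, plus tool-z turn to have tool x at world yaw (deg)"""
    s=manip.sense(); M=R.from_quat(s['tool_rot']).as_matrix(); d=M.T@(np.array([x,y,z])-s['tcp_pos'])*1000
    a=np.degrees(np.arctan2(M[1,0],M[0,0])); 
    print('t',round(s['t'],2),'tcp',np.round(s['tcp_pos'],4),'yaw',round(a,2),'tilt',np.round(np.degrees(np.arccos(-M[2,2])),2),'F',np.round(s['force'],1),'gap',round(s['finger_gap']*85.4,1),'q',np.round(s['q'],2))
    print('travel(tool)',np.round(d,1),'turn z',round(-(yaw-a),2))
    w=np.radians(yaw); X=np.array([np.cos(w),np.sin(w),0]);Y=np.array([np.sin(w),-np.cos(w),0])
    dd=np.array([x,y,z])-s['tcp_pos']; print('travel if turned first',np.round(1000*np.array([X@dd,Y@dd,-dd[2]]),1))
E
python3 -c "
from h import *
goto(.5115,.2005,.2,76.4)"
```

```text
t 0.1 tcp [ 0.197  -0.5925  0.2304] yaw 18.38 tilt 0.12 F [-1.  -0.9 -0.7] gap 85.4 q [-1.43  0.53  1.43  0.    1.18 -0.18]
travel(tool) [ 548.5 -653.3   31.9] turn z -58.02
travel if turned first [844.7 119.2  30.4]
```

Emit:
{"op": "send_rows", "data": {"motion": [{"gripper":85,"travel":[0,0,0],"rotation":[0,0,-6.5]},{"gripper":85,"travel":[0,0,0],"rotation":[0,0,-6.5]},{"gripper":85,"travel":[0,0,0],"rotation":[0,0,-6.5]},{"gripper":85,"travel":[0,0,0],"rotation":[0,0,-6.5]},{"gripper":85,"travel":[0,0,0],"rotation":[0,0,-6.5]},{"gripper":85,"travel":[0,0,0],"rotation":[0,0,-6.5]},{"gripper":85,"travel":[0,0,0],"rotation":[0,0,-6.5]},{"gripper":85,"travel":[0,0,0],"rotation":[0,0,-6.5]},{"gripper":85,"travel":[0,0,0],"rotation":[0,0,-6.0]},{"gripper":85,"travel":[25,3.5,0],"rotation":[0,0,0]},{"gripper":85,"travel":[38,5.5,0],"rotation":[0,0,0]},{"gripper":85,"travel":[38,5.5,0],"rotation":[0,0,0]}]}}

```text
t: 1.1
tcp_pos: [0.2348, -0.4977, 0.2305]
tool_rot: [0.787, 0.617, 0.0, -0.0]
force: [2.2, 1.2, -0.4]
finger_gap: 0.995
```

Emit:
{"op": "send_rows", "data": {"motion": [{"gripper":85,"travel":[38,5.5,0],"rotation":[0,0,0]},{"gripper":85,"travel":[38,5.5,0],"rotation":[0,0,0]},{"gripper":85,"travel":[38,5.5,0],"rotation":[0,0,0]},{"gripper":85,"travel":[38,5.5,0],"rotation":[0,0,0]},{"gripper":85,"travel":[38,5.5,0],"rotation":[0,0,0]},{"gripper":85,"travel":[38,5.5,0],"rotation":[0,0,0]},{"gripper":85,"travel":[38,5.5,0],"rotation":[0,0,0]},{"gripper":85,"travel":[38,5.5,0],"rotation":[0,0,0]},{"gripper":85,"travel":[38,5.5,0],"rotation":[0,0,0]},{"gripper":85,"travel":[38,5.5,0],"rotation":[0,0,0]},{"gripper":85,"travel":[38,5.5,0],"rotation":[0,0,0]},{"gripper":85,"travel":[38,5.5,0],"rotation":[0,0,0]}]}}

```text
t: 2.1
tcp_pos: [0.4066, -0.0688, 0.2313]
tool_rot: [0.786, 0.618, -0.0, -0.0]
force: [0.7, -0.1, 0.7]
finger_gap: 1.001
```

```bash
python3 -c "
from h import *
goto(.5115,.2005,.2,76.4)"
```

```text
t 2.1 tcp [ 0.4066 -0.0688  0.2313] yaw 76.36 tilt 0.01 F [ 0.7 -0.1  0.7] gap 85.5 q [-0.44  0.24  1.94 -0.    0.96 -0.2 ]
travel(tool) [286.4  38.4  31.3] turn z -0.04
travel if turned first [286.4  38.6  31.3]
```

Emit:
{"op": "send_rows", "data": {"motion": [{"gripper":85,"travel":[36,5,4],"rotation":[0,0,0]},{"gripper":85,"travel":[36,5,4],"rotation":[0,0,0]},{"gripper":85,"travel":[36,5,4],"rotation":[0,0,0]},{"gripper":85,"travel":[36,5,4],"rotation":[0,0,0]},{"gripper":85,"travel":[36,5,4],"rotation":[0,0,0]},{"gripper":85,"travel":[36,5,4],"rotation":[0,0,0]},{"gripper":85,"travel":[36,5,4],"rotation":[0,0,0]},{"gripper":85,"travel":[34,3.5,3],"rotation":[0,0,0]},{"gripper":85,"travel":[0,0,0],"rotation":[0,0,0]}]}}

```text
t: 2.85
tcp_pos: [0.5131, 0.2033, 0.1996]
tool_rot: [0.785, 0.62, 0.002, -0.0]
force: [1.3, -0.1, -0.7]
finger_gap: 0.996
```

```bash
python3 -c "
from h import *
goto(.5115,.2005,.012,76.4)
c,im=snap('wrist','w1.png'); print(proj(c,[[.5115,.2005,.036],[.4985,.147,.033],[.5217,.243,.033]]))"
```

```text
t 2.85 tcp [0.5131 0.2033 0.1996] yaw 76.65 tilt 0.2 F [ 1.3 -0.1 -0.7] gap 85.1 q [0.17 0.47 1.65 0.   1.02 0.41]
travel(tool) [ -3.7  -1.2 187.6] turn z 0.25
travel if turned first [ -3.1  -0.9 187.6]
[[258.43356951 178.69755483]
 [258.3060229  222.50489282]
 [258.45277979 139.71319717]]
```

View pics/w1.png

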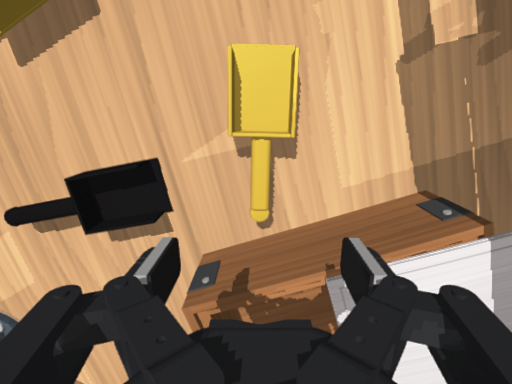

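Emit:
{"op": "send_rows", "data": {"motion": [{"gripper":85,"travel":[-1.5,1.8,30],"rotation":[0,0,0]},{"gripper":85,"travel":[0,0,35],"rotation":[0,0,0]},{"gripper":85,"travel":[0,0,35],"rotation":[0,0,0]},{"gripper":85,"travel":[0,0,35],"rotation":[0,0,0]},{"gripper":85,"travel":[0,0,30],"rotation":[0,0,0]},{"gripper":85,"travel":[0,0,23],"rotation":[0,0,0]},{"gripper":10,"travel":[0,0,0],"rotation":[0,0,0]},{"gripper":10,"travel":[0,0,0],"rotation":[0,0,0]},{"gripper":10,"travel":[0,0,0],"rotation":[0,0,0]},{"gripper":10,"travel":[0,0,0],"rotation":[0,0,0]},{"gripper":10,"travel":[0,0,0],"rotation":[0,0,0]},{"gripper":10,"travel":[0,0,0],"rotation":[0,0,0]}], "newtons": 45}}

```text
t: 3.9
tcp_pos: [0.5137, 0.1964, 0.0141]
tool_rot: [0.786, 0.618, 0.001, 0.001]
force: [0.6, -1.8, 4.7]
finger_gap: 0.248
```

Emit:
{"op": "send_rows", "data": {"motion": [{"gripper":10,"travel":[0,0,0],"rotation":[0,0,0]},{"gripper":10,"travel":[0,0,0],"rotation":[0,0,0]},{"gripper":10,"travel":[0,0,-15],"rotation":[0,0,0]},{"gripper":10,"travel":[0,0,-30],"rotation":[0,0,0]},{"gripper":10,"travel":[0,0,-35],"rotation":[0,0,0]},{"gripper":10,"travel":[0,0,-35],"rotation":[0,0,0]},{"gripper":10,"travel":[0,0,-35],"rotation":[0,0,0]},{"gripper":10,"travel":[0,0,-35],"rotation":[0,0,0]},{"gripper":10,"travel":[0,0,0],"rotation":[0,0,0]}]}}

```text
t: 4.65
tcp_pos: [0.5168, 0.1973, 0.2045]
tool_rot: [0.786, 0.618, 0.006, 0.004]
force: [1.2, -0.0, -1.0]
finger_gap: 0.249
```

```bash
python3 -c "
from h import *
b=np.array([.5708,-.0175]);y=np.radians(3.6);X=np.array([np.cos(y),np.sin(y)]);Y=np.array([-X[1],X[0]])
p=b-.072*X-.044*Y; print(p)
goto(p[0],p[1],.2,93.6)
c,im=snap('wrist','w2.png')"
```

```text
[ 0.50170486 -0.06593409]
t 4.65 tcp [0.5168 0.1973 0.2045] yaw 76.41 tilt 0.84 F [ 1.2 -0.  -1. ] gap 21.2 q [0.16 0.46 1.65 0.   1.01 0.4 ]
travel(tool) [-259.5   47.1    3.7] turn z -17.19
travel if turned first [-261.8  -31.6    4.5]
```

View pics/w2.png

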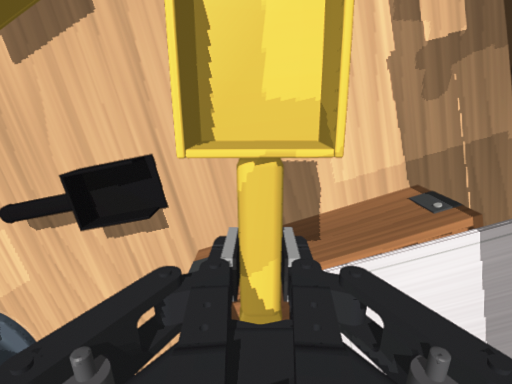

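```bash
python3 -c "
from h import *
c=manip.calibration('wrist'); s=manip.sense(); M=R.from_quat(s['tool_rot']).as_matrix()
p=atz(c,[[260,154]],.2305)[0]; print((M.T@(p-s['tcp_pos']))*1000)"
```

```text
[ 53.63524506   0.66918205 -28.75204377]
```

Emit:
{"op": "send_rows", "data": {"motion": [{"gripper":10,"travel":[0,0,0],"rotation":[0,0,-5.7]},{"gripper":10,"travel":[0,0,0],"rotation":[0,0,-5.7]},{"gripper":10,"travel":[0,0,0],"rotation":[0,0,-5.8]},{"gripper":10,"travel":[-20,-2.4,0],"rotation":[0,0,0]},{"gripper":10,"travel":[-32,-4,0],"rotation":[0,0,0]},{"gripper":10,"travel":[-32,-4,0],"rotation":[0,0,0]},{"gripper":10,"travel":[-32,-4,0],"rotation":[0,0,0]},{"gripper":10,"travel":[-32,-4,0],"rotation":[0,0,0]},{"gripper":10,"travel":[-32,-4,0],"rotation":[0,0,0]},{"gripper":10,"travel":[-32,-4,0],"rotation":[0,0,0]},{"gripper":10,"travel":[-32,-4,0],"rotation":[0,0,0]},{"gripper":10,"travel":[-17,-1.5,0],"rotation":[0,0,0]}]}}

```text
t: 5.7
tcp_pos: [0.4958, -0.0689, 0.1958]
tool_rot: [0.685, 0.728, -0.001, -0.001]
force: [0.9, 0.4, -0.8]
finger_gap: 0.243
```

Emit:
{"op": "send_rows", "data": {"motion": [{"gripper":10,"travel":[0,0,0],"rotation":[0,0,0]}]}}

```text
t: 5.78
tcp_pos: [0.4965, -0.0694, 0.196]
tool_rot: [0.686, 0.727, -0.001, -0.0]
force: [-0.1, -0.0, -1.7]
finger_gap: 0.248
```

```bash
python3 -c "
from h import *
goto(.5017,-.0659,.06,93.6)
c,im=snap('top','t3.png')
im=cv2.imread('pics/t3.png')[122:232,220:350]
cv2.imwrite('pics/t3c.png',cv2.resize(im,(650,550),interpolation=cv2.INTER_CUBIC))
"
```

```text
t 5.78 tcp [ 0.4965 -0.0694  0.196 ] yaw 93.34 tilt 0.11 F [-0.1 -0.  -1.7] gap 21.2 q [-0.36  0.41  1.78 -0.    0.95 -0.42]
travel(tool) [  3.2   5.7 135.9] turn z -0.26
travel if turned first [  3.2   5.4 136. ]
```

View pics/t3c.png

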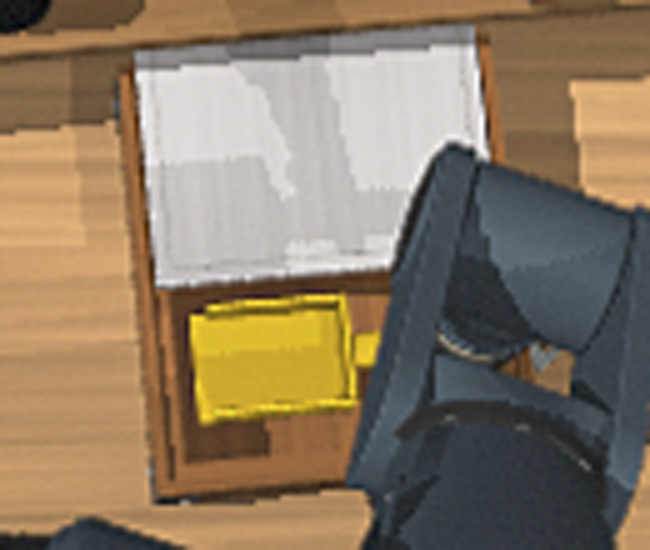

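Emit:
{"op": "send_rows", "data": {"motion": [{"gripper":10,"travel":[-3,5,0],"rotation":[0,0,-0.3]},{"gripper":10,"travel":[0,0,20],"rotation":[0,0,0]},{"gripper":10,"travel":[0,0,25],"rotation":[0,0,0]},{"gripper":10,"travel":[0,0,25],"rotation":[0,0,0]},{"gripper":10,"travel":[0,0,25],"rotation":[0,0,0]},{"gripper":10,"travel":[0,0,25],"rotation":[0,0,0]},{"gripper":10,"travel":[0,0,20],"rotation":[0,0,0]},{"gripper":10,"travel":[0,0,10],"rotation":[0,0,0]},{"gripper":10,"travel":[0,0,0],"rotation":[0,0,0]}]}}

```text
t: 6.58
tcp_pos: [0.5009, -0.0672, 0.045]
tool_rot: [0.682, 0.731, -0.001, -0.002]
force: [0.7, 0.4, -1.0]
finger_gap: 0.245
```

Emit:
{"op": "send_rows", "data": {"motion": [{"gripper":10,"travel":[0,0,6],"rotation":[0,0,0]},{"gripper":10,"travel":[0,0,5],"rotation":[0,0,0]},{"gripper":10,"travel":[0,0,4],"rotation":[0,0,0]},{"gripper":10,"travel":[0,0,0],"rotation":[0,0,0]}]}}

```text
t: 6.92
tcp_pos: [0.5025, -0.0688, 0.0324]
tool_rot: [0.683, 0.731, 0.0, 0.0]
force: [-0.1, 0.0, -0.5]
finger_gap: 0.245
```

Emit:
{"op": "send_rows", "data": {"motion": [{"gripper":10,"travel":[0,0,3],"rotation":[0,0,0]},{"gripper":10,"travel":[0,0,2],"rotation":[0,0,0]},{"gripper":10,"travel":[0,0,1],"rotation":[0,0,0]},{"gripper":10,"travel":[0,0,0],"rotation":[0,0,0]}]}}

```text
t: 7.25
tcp_pos: [0.5024, -0.069, 0.0264]
tool_rot: [0.683, 0.731, 0.0, 0.0]
force: [0.8, 0.4, -0.0]
finger_gap: 0.24
```

Emit:
{"op": "send_rows", "data": {"motion": [{"gripper":40,"travel":[0,0,0],"rotation":[0,0,0]},{"gripper":40,"travel":[0,0,0],"rotation":[0,0,0]},{"gripper":40,"travel":[0,0,0],"rotation":[0,0,0]},{"gripper":40,"travel":[0,0,0],"rotation":[0,0,0]},{"gripper":40,"travel":[0,0,-20],"rotation":[0,0,0]},{"gripper":40,"travel":[0,0,-25],"rotation":[0,0,0]},{"gripper":40,"travel":[0,0,-25],"rotation":[0,0,0]},{"gripper":40,"travel":[0,0,-25],"rotation":[0,0,0]},{"gripper":40,"travel":[0,0,-25],"rotation":[0,0,0]},{"gripper":0,"travel":[0,0,-25],"rotation":[0,0,0]},{"gripper":0,"travel":[0,0,-20],"rotation":[0,0,0]},{"gripper":0,"travel":[0,0,0],"rotation":[0,0,0]}]}}

```text
t: 8.25
tcp_pos: [0.5044, -0.0695, 0.1952]
tool_rot: [0.683, 0.731, 0.002, 0.004]
force: [0.6, 0.0, 0.2]
finger_gap: 0.048
```

```bash
python3 -c "
from h import *
b=np.array([.5708,-.0175]);y=np.radians(3.6);X=np.array([np.cos(y),np.sin(y)])
p=b+.03*X; print(p)
goto(p[0],p[1],.14,93.6)
c,im=snap('wrist','w4.png')
"
```

```text
[ 0.6007408  -0.01561628]
t 8.25 tcp [ 0.5044 -0.0695  0.1952] yaw 93.89 tilt 0.46 F [0.6 0.  0.2] gap 4.1 q [-0.36  0.42  1.76 -0.    0.95 -0.42]
travel(tool) [47.5 99.3 55.8] turn z 0.29
travel if turned first [47.8 99.5 55.2]
```

View pics/w4.png

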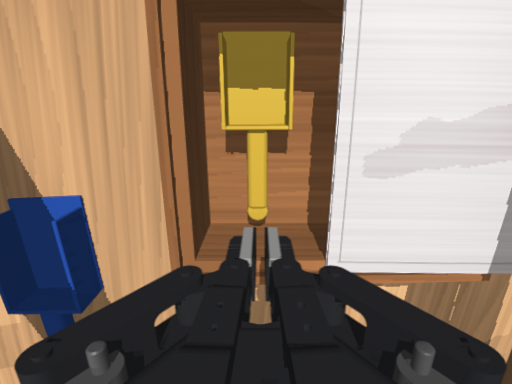

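Emit:
{"op": "send_rows", "data": {"motion": [{"gripper":0,"travel":[8,16.5,0],"rotation":[0,0,0.3]},{"gripper":0,"travel":[8,16.5,0],"rotation":[0,0,0]},{"gripper":0,"travel":[8,16.5,0],"rotation":[0,0,0]},{"gripper":0,"travel":[8,16.5,10],"rotation":[0,0,0]},{"gripper":0,"travel":[8,16.5,15],"rotation":[0,0,0]},{"gripper":0,"travel":[8,16.5,15],"rotation":[0,0,0]},{"gripper":0,"travel":[0,0,15],"rotation":[0,0,0]},{"gripper":0,"travel":[0,0,0],"rotation":[0,0,0]},{"gripper":0,"travel":[0,0,0],"rotation":[0,0,0]},{"gripper":0,"travel":[0,0,0],"rotation":[0,0,0]}]}}

```text
t: 9.13
tcp_pos: [0.5972, -0.0148, 0.1358]
tool_rot: [0.685, 0.729, -0.001, -0.001]
force: [-0.2, -0.6, -0.1]
finger_gap: -0.004
```

```bash
python3 -c "
from h import *
goto(.6007,-.0156,.112,93.6)
c,im=snap('wrist','w5.png')"
```

```text
t 9.13 tcp [ 0.5972 -0.0148  0.1358] yaw 93.57 tilt 0.1 F [-0.2 -0.6 -0.1] gap -0.3 q [-0.21  0.61  1.59 -0.    0.94 -0.27]
travel(tool) [-1.   3.4 23.8] turn z -0.03
travel if turned first [-1.   3.4 23.8]
```

View pics/w5.png

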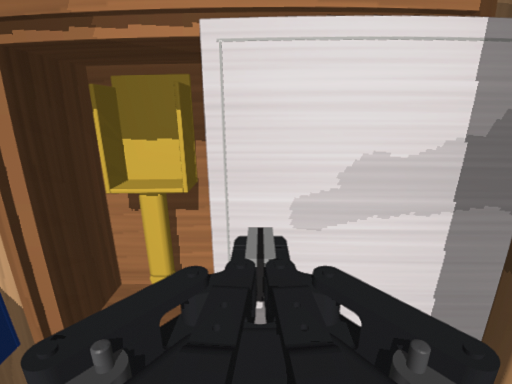

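The scoop lies in the bin. The closed fingertips, about (260,235), are above the cover about 35 mm beyond its near edge. Now I lower gently.

Emit:
{"op": "send_rows", "data": {"motion": [{"gripper":0,"travel":[0,0,10],"rotation":[0,0,0]},{"gripper":0,"travel":[0,0,6],"rotation":[0,0,0]},{"gripper":0,"travel":[0,0,3],"rotation":[0,0,0]},{"gripper":0,"travel":[0,0,0],"rotation":[0,0,0]},{"gripper":0,"travel":[0,0,0],"rotation":[0,0,0]}]}}

```text
t: 9.6
tcp_pos: [0.5978, -0.0148, 0.1171]
tool_rot: [0.685, 0.729, -0.0, -0.0]
force: [-0.1, 0.6, 0.4]
finger_gap: 0.001
```

Emit:
{"op": "send_rows", "data": {"motion": [{"gripper":0,"travel":[0,0,1.5],"rotation":[0,0,0]},{"gripper":0,"travel":[0,0,0],"rotation":[0,0,0]}]}}

```text
t: 9.77
tcp_pos: [0.5981, -0.0147, 0.1158]
tool_rot: [0.685, 0.729, 0.0, 0.0]
force: [-0.1, -0.1, 0.4]
finger_gap: -0.0
```

Emit:
{"op": "send_rows", "data": {"motion": [{"gripper":0,"travel":[0,0,1],"rotation":[0,0,0]},{"gripper":0,"travel":[0,0,0],"rotation":[0,0,0]}]}}

```text
t: 9.93
tcp_pos: [0.5981, -0.0147, 0.1148]
tool_rot: [0.685, 0.729, 0.0, 0.0]
force: [0.6, 0.8, -0.0]
finger_gap: 0.004
```

Emit:
{"op": "send_rows", "data": {"motion": [{"gripper":0,"travel":[0,0,1],"rotation":[0,0,0]},{"gripper":0,"travel":[0,0,0],"rotation":[0,0,0]}]}}

```text
t: 10.1
tcp_pos: [0.598, -0.0146, 0.1138]
tool_rot: [0.685, 0.729, -0.0, -0.0]
force: [-0.3, -0.1, -0.1]
finger_gap: 0.002
```

Emit:
{"op": "send_rows", "data": {"motion": [{"gripper":0,"travel":[0,0,1],"rotation":[0,0,0]},{"gripper":0,"travel":[0,0,0],"rotation":[0,0,0]}]}}

```text
t: 10.27
tcp_pos: [0.598, -0.0147, 0.1127]
tool_rot: [0.685, 0.729, -0.0, -0.0]
force: [0.8, -0.8, 0.5]
finger_gap: -0.0
```

Emit:
{"op": "send_rows", "data": {"motion": [{"gripper":0,"travel":[0,0,0.7],"rotation":[0,0,0]},{"gripper":0,"travel":[0,0,0],"rotation":[0,0,0]}]}}

```text
t: 10.43
tcp_pos: [0.5981, -0.0147, 0.1122]
tool_rot: [0.685, 0.729, 0.0, 0.0]
force: [-0.3, 0.4, -0.1]
finger_gap: -0.003
```

Emit:
{"op": "send_rows", "data": {"motion": [{"gripper":0,"travel":[0,0,0.7],"rotation":[0,0,0]},{"gripper":0,"travel":[0,0,0],"rotation":[0,0,0]}]}}

```text
t: 10.6
tcp_pos: [0.5982, -0.0147, 0.112]
tool_rot: [0.685, 0.729, 0.0, 0.0]
force: [-1.3, 0.1, 3.4]
finger_gap: 0.001
```

Emit:
{"op": "send_rows", "data": {"motion": [{"gripper":0,"travel":[0,0,0.7],"rotation":[0,0,0]},{"gripper":0,"travel":[0,0,0],"rotation":[0,0,0]}]}}

```text
t: 10.77
tcp_pos: [0.5982, -0.0147, 0.1119]
tool_rot: [0.685, 0.729, 0.0, 0.0]
force: [-2.3, -0.1, 7.9]
finger_gap: -0.001
```

Emit:
{"op": "send_rows", "data": {"motion": [{"gripper":0,"travel":[0,0,1.4],"rotation":[0,0,0]},{"gripper":0,"travel":[0,0,0],"rotation":[0,0,0]}]}}

```text
t: 10.93
tcp_pos: [0.5983, -0.0147, 0.1117]
tool_rot: [0.685, 0.729, 0.0, 0.001]
force: [-3.9, 0.1, 13.9]
finger_gap: -0.001
```

Emit:
{"op": "send_rows", "data": {"motion": [{"gripper":0,"travel":[0,-2,0],"rotation":[0,0,0]},{"gripper":0,"travel":[0,-3,0],"rotation":[0,0,0]},{"gripper":0,"travel":[0,-3,0],"rotation":[0,0,0]}]}}

```text
t: 11.18
tcp_pos: [0.5949, -0.0157, 0.1118]
tool_rot: [0.685, 0.729, 0.004, 0.005]
force: [4.3, 1.0, 6.6]
finger_gap: -0.004
```

Emit:
{"op": "send_rows", "data": {"motion": [{"gripper":0,"travel":[0,0,1],"rotation":[0,0,0]},{"gripper":0,"travel":[0,0,0],"rotation":[0,0,0]}]}}

```text
t: 11.35
tcp_pos: [0.5943, -0.0158, 0.1117]
tool_rot: [0.685, 0.729, 0.003, 0.004]
force: [0.5, 1.5, 13.6]
finger_gap: 0.004
```

Emit:
{"op": "send_rows", "data": {"motion": [{"gripper":0,"travel":[0,0,0.9],"rotation":[0,0,0]},{"gripper":0,"travel":[0,0,0],"rotation":[0,0,0]}]}}

```text
t: 11.52
tcp_pos: [0.5944, -0.0157, 0.1116]
tool_rot: [0.685, 0.729, 0.003, 0.004]
force: [0.6, 0.4, 18.7]
finger_gap: -0.0
```

Emit:
{"op": "send_rows", "data": {"motion": [{"gripper":0,"travel":[0,-3,0.2],"rotation":[0,0,0]},{"gripper":0,"travel":[0,-3,0.2],"rotation":[0,0,0]},{"gripper":0,"travel":[0,-3,0.2],"rotation":[0,0,0]},{"gripper":0,"travel":[0,-3,0.1],"rotation":[0,0,0]}]}}

```text
t: 11.85
tcp_pos: [0.5872, -0.0172, 0.1116]
tool_rot: [0.685, 0.729, 0.006, 0.009]
force: [7.5, 1.3, 14.6]
finger_gap: -0.0
```

```bash
python3 -c "
from h import *
goto(.57,-.017,.1115,93.6)
c,im=snap('wrist','w6.png')"
```

```text
t 11.85 tcp [ 0.5872 -0.0172  0.1116] yaw 93.53 tilt 1.27 F [ 7.5  1.3 14.6] gap -0.0 q [-0.22  0.63  1.65  0.    0.84 -0.28]
travel(tool) [  1.3 -17.2  -0.3] turn z -0.07
travel if turned first [  1.3 -17.2   0.1]
```

View pics/w6.png

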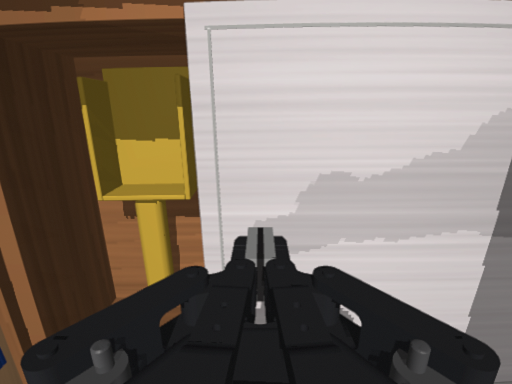

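The cover's near edge runs from about (187,10) to (204,230) in the picture; working out whether it moved.

```bash
cat >> h.py <<'E'
B=np.array([.5708,-.0175]);_y=np.radians(3.6);BX=np.array([np.cos(_y),np.sin(_y)]);BY=np.array([-BX[1],BX[0]])
def tobin(p): d=np.asarray(p)[...,:2]-B; return np.stack([d@BX,d@BY],-1).round(4)
E
python3 -c "
from h import *
c=manip.calibration('wrist')
print(tobin(atz(c,[[187,10],[191,80],[204,230]],.111)), tobin(manip.sense()['tcp_pos']))
goto(.57,-.017,.1115,93.6)
"
```

```text
[[-0.0173  0.115 ]
 [-0.0173  0.0846]
 [-0.0155  0.0057]] [ 0.0156 -0.0007]
t 11.9 tcp [ 0.5864 -0.0172  0.1115] yaw 93.54 tilt 1.2 F [ 5.8  1.7 15.3] gap -0.0 q [-0.22  0.63  1.65  0.    0.84 -0.28]
travel(tool) [  1.3 -16.3  -0.3] turn z -0.06
travel if turned first [  1.3 -16.3   0. ]
```

Emit:
{"op": "send_rows", "data": {"motion": [{"gripper":0,"travel":[0,-2,0.5],"rotation":[0,0,0]},{"gripper":0,"travel":[0,-3,0.1],"rotation":[0,0,0]},{"gripper":0,"travel":[0,-3,0],"rotation":[0,0,0]},{"gripper":0,"travel":[0,-3,0],"rotation":[0,0,0]},{"gripper":0,"travel":[0,-3,0],"rotation":[0,0,0]}]}}

```text
t: 12.32
tcp_pos: [0.5743, -0.0181, 0.1114]
tool_rot: [0.685, 0.728, 0.007, 0.01]
force: [8.5, 1.3, 15.9]
finger_gap: -0.002
```

Emit:
{"op": "send_rows", "data": {"motion": [{"gripper":0,"travel":[0,-3,0.3],"rotation":[0,0,0]},{"gripper":0,"travel":[0,-3,0.1],"rotation":[0,0,0]},{"gripper":0,"travel":[0,-3,0],"rotation":[0,0,0]},{"gripper":0,"travel":[0,-3,0],"rotation":[0,0,0]},{"gripper":0,"travel":[0,-3,0],"rotation":[0,0,0]},{"gripper":0,"travel":[0,-3,0],"rotation":[0,0,0]}]}}

```text
t: 12.82
tcp_pos: [0.5572, -0.0191, 0.1112]
tool_rot: [0.685, 0.728, 0.008, 0.011]
force: [8.7, 3.6, 17.5]
finger_gap: 0.006
```

```bash
python3 -c "
from h import *
goto(.464,-.0242,.1105,93.6)
c,im=snap('top','t7.png')
im=im[122:232,220:350]
cv2.imwrite('pics/t7c.png',cv2.resize(im,(650,550),interpolation=cv2.INTER_CUBIC))
"
```

```text
t 12.82 tcp [ 0.5572 -0.0191  0.1112] yaw 93.48 tilt 1.52 F [ 8.7  3.6 17.5] gap 0.5 q [-0.24  0.6   1.73  0.    0.79 -0.3 ]
travel(tool) [  0.6 -93.3  -1.8] turn z -0.12
travel if turned first [  0.8 -93.3   0.7]
```

View pics/t7c.png

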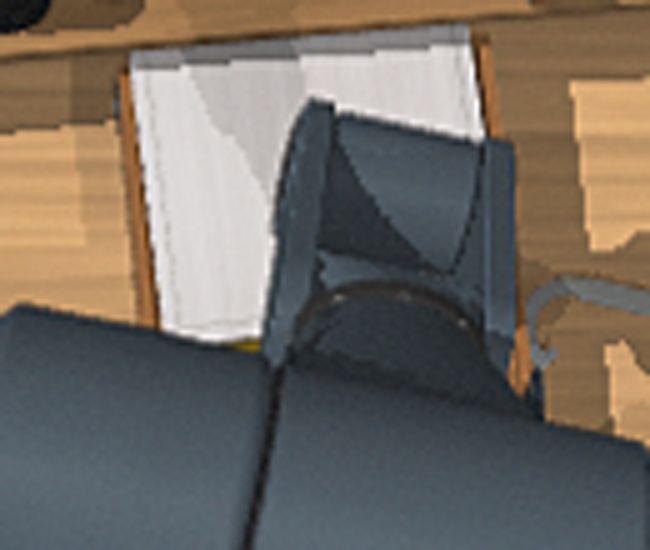

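The top view shows the cover's near edge at about (165,340), so it follows the fingertips (about 38 mm so far). I carry on.

Emit:
{"op": "send_rows", "data": {"motion": [{"gripper":0,"travel":[0,-3,0],"rotation":[0,0,0]},{"gripper":0,"travel":[0,-3,0],"rotation":[0,0,0]},{"gripper":0,"travel":[0,-3,0],"rotation":[0,0,0]},{"gripper":0,"travel":[0,-3,0],"rotation":[0,0,0]},{"gripper":0,"travel":[0,-3,0],"rotation":[0,0,0]},{"gripper":0,"travel":[0,-3,0],"rotation":[0,0,0]},{"gripper":0,"travel":[0,-3,0],"rotation":[0,0,0]},{"gripper":0,"travel":[0,-3,0],"rotation":[0,0,0]}]}}

```text
t: 13.53
tcp_pos: [0.5338, -0.021, 0.111]
tool_rot: [0.685, 0.728, 0.008, 0.011]
force: [10.4, 3.3, 17.6]
finger_gap: 0.001
```

```bash
python3 -c "
from h import *
goto(.464,-.0242,.1105,93.6)"
```

```text
t 13.53 tcp [ 0.5338 -0.021   0.111 ] yaw 93.47 tilt 1.58 F [10.4  3.3 17.6] gap 0.1 q [-0.25  0.58  1.79  0.    0.75 -0.31]
travel(tool) [  1.  -69.9  -1.4] turn z -0.13
travel if turned first [  1.1 -69.9   0.5]
```

Emit:
{"op": "send_rows", "data": {"motion": [{"gripper":0,"travel":[0.3,-3,0],"rotation":[0,0,0]},{"gripper":0,"travel":[0.3,-3,0],"rotation":[0,0,0]},{"gripper":0,"travel":[0.3,-3,0],"rotation":[0,0,0]},{"gripper":0,"travel":[0,-3,0],"rotation":[0,0,0]},{"gripper":0,"travel":[0,-3,0],"rotation":[0,0,0]},{"gripper":0,"travel":[0,-3,0],"rotation":[0,0,0]},{"gripper":0,"travel":[0,-3,0],"rotation":[0,0,0]},{"gripper":0,"travel":[0,-3,0],"rotation":[0,0,0]}]}}

```text
t: 14.2
tcp_pos: [0.5101, -0.0225, 0.1109]
tool_rot: [0.685, 0.728, 0.007, 0.012]
force: [9.2, 1.3, 20.4]
finger_gap: 0.001
```

Emit:
{"op": "send_rows", "data": {"motion": [{"gripper":0,"travel":[0,-3,0],"rotation":[0,0,0]},{"gripper":0,"travel":[0,-3,0],"rotation":[0,0,0]},{"gripper":0,"travel":[0,-3,0],"rotation":[0,0,0]},{"gripper":0,"travel":[0,-3,0],"rotation":[0,0,0]},{"gripper":0,"travel":[0,-3,0],"rotation":[0,0,0]},{"gripper":0,"travel":[0,-3,0],"rotation":[0,0,0]}]}}

```text
t: 14.7
tcp_pos: [0.4926, -0.0238, 0.1108]
tool_rot: [0.685, 0.728, 0.008, 0.013]
force: [10.5, 2.0, 20.8]
finger_gap: -0.002
```

```bash
python3 -c "
from h import *
goto(.464,-.0242,.1105,93.6)
c,im=snap('wrist','w8.png')"
```

```text
t 14.7 tcp [ 0.4926 -0.0238  0.1108] yaw 93.46 tilt 1.68 F [10.5  2.  20.8] gap -0.2 q [-0.28  0.54  1.89  0.    0.68 -0.34]
travel(tool) [  1.3 -28.6  -0.6] turn z -0.14
travel if turned first [  1.4 -28.6   0.3]
```

View pics/w8.png

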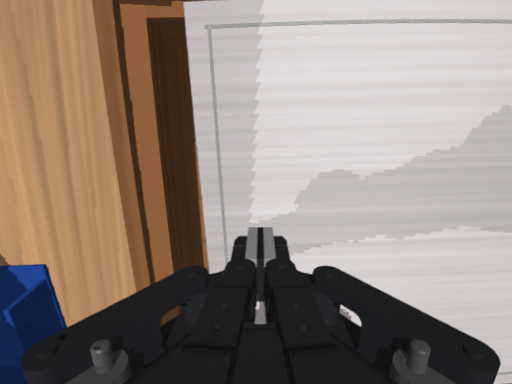

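The cover's edge at about (205,230) is still carried along; about 33 mm to go to the near rim. I ease the push slightly and go on.

Emit:
{"op": "send_rows", "data": {"motion": [{"gripper":0,"travel":[0.2,-3,-0.2],"rotation":[0,0,0]},{"gripper":0,"travel":[0.2,-3,-0.1],"rotation":[0,0,0]},{"gripper":0,"travel":[0,-3,0],"rotation":[0,0,0]},{"gripper":0,"travel":[0,-3,0],"rotation":[0,0,0]},{"gripper":0,"travel":[0,-3,0],"rotation":[0,0,0]},{"gripper":0,"travel":[0,-3,0],"rotation":[0,0,0]},{"gripper":0,"travel":[0,-3,0],"rotation":[0,0,0]},{"gripper":0,"travel":[0,-3,0],"rotation":[0,0,0]}]}}

```text
t: 15.42
tcp_pos: [0.4689, -0.0255, 0.1108]
tool_rot: [0.685, 0.728, 0.007, 0.013]
force: [10.5, 1.3, 23.0]
finger_gap: 0.001
```

Emit:
{"op": "send_rows", "data": {"motion": [{"gripper":0,"travel":[0,-2,-0.1],"rotation":[0,0,0]},{"gripper":0,"travel":[0,-2,-0.1],"rotation":[0,0,0]},{"gripper":0,"travel":[0,-1,0],"rotation":[0,0,0]}]}}

```text
t: 15.67
tcp_pos: [0.4634, -0.0258, 0.1108]
tool_rot: [0.685, 0.728, 0.007, 0.013]
force: [9.9, -0.1, 21.4]
finger_gap: -0.002
```

Emit:
{"op": "send_rows", "data": {"motion": [{"gripper":0,"travel":[0,-1,-0.4],"rotation":[0,0,0]},{"gripper":0,"travel":[0,-1,0],"rotation":[0,0,0]},{"gripper":0,"travel":[0,-1,0],"rotation":[0,0,0]}]}}

```text
t: 15.92
tcp_pos: [0.4583, -0.0252, 0.11]
tool_rot: [0.685, 0.728, 0.006, 0.01]
force: [10.6, 1.3, 14.4]
finger_gap: 0.006
```

Emit:
{"op": "send_rows", "data": {"motion": [{"gripper":0,"travel":[0,-1,0],"rotation":[0,0,0]},{"gripper":0,"travel":[0,-1,0],"rotation":[0,0,0]},{"gripper":0,"travel":[0,-1,0],"rotation":[0,0,0]}]}}

```text
t: 16.17
tcp_pos: [0.4557, -0.0256, 0.11]
tool_rot: [0.685, 0.728, 0.006, 0.011]
force: [9.2, 1.0, 14.8]
finger_gap: 0.006
```

```bash
python3 -c "
from h import *
goto(.464,-.0242,.1105,93.6); print(tobin(manip.sense()['tcp_pos']))
c,im=snap('scene','s9.png')
im=im[150:310,160:340]
cv2.imwrite('pics/s9c.png',cv2.resize(im,None,fx=3.7,fy=3.7,interpolation=cv2.INTER_CUBIC))
"
```

```text
t 16.17 tcp [ 0.4557 -0.0256  0.11  ] yaw 93.49 tilt 1.38 F [ 9.2  1.  14.8] gap 0.5 q [-0.3   0.51  1.98  0.    0.63 -0.37]
travel(tool) [ 0.9  8.4 -0.3] turn z -0.11
travel if turned first [ 0.9  8.4 -0.5]
[-0.1154 -0.0008]
```

View pics/s9c.png

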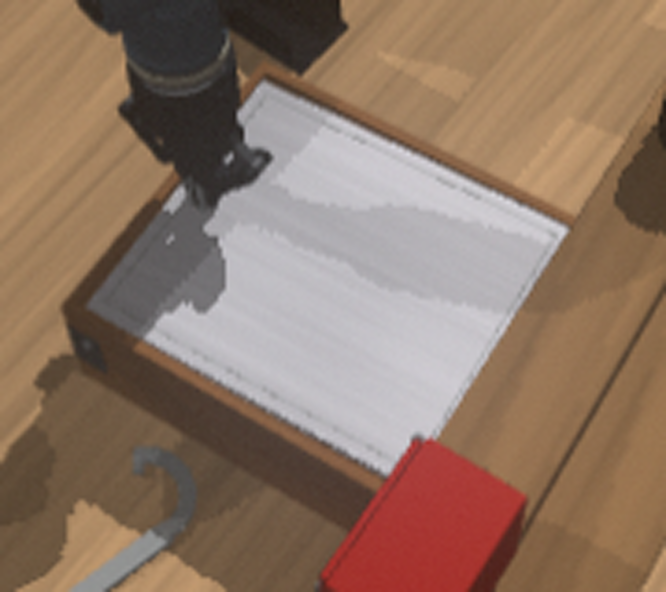

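The tip fell from 110.8 to 110.0 mm and began to slip, so the cover looks home. In the scene view the white plate fills the recess. I lift off and check from above.

Emit:
{"op": "send_rows", "data": {"motion": [{"gripper":0,"travel":[0,1,-2],"rotation":[0,0,0]},{"gripper":0,"travel":[0,0,-8],"rotation":[0,0,0]},{"gripper":0,"travel":[0,0,-30],"rotation":[0,0,0]},{"gripper":0,"travel":[0,0,-40],"rotation":[0,0,0]},{"gripper":0,"travel":[-40,0,-40],"rotation":[0,0,0]},{"gripper":0,"travel":[-40,0,0],"rotation":[0,0,0]},{"gripper":0,"travel":[-40,0,0],"rotation":[0,0,0]},{"gripper":0,"travel":[-40,0,0],"rotation":[0,0,0]},{"gripper":0,"travel":[-40,0,0],"rotation":[0,0,0]},{"gripper":0,"travel":[-40,0,0],"rotation":[0,0,0]},{"gripper":0,"travel":[-40,0,0],"rotation":[0,0,0]},{"gripper":0,"travel":[-40,0,0],"rotation":[0,0,0]}]}}

```text
t: 17.22
tcp_pos: [0.4643, -0.3328, 0.2157]
tool_rot: [0.685, 0.729, 0.0, -0.002]
force: [0.6, 0.7, 0.6]
finger_gap: 0.003
```

Emit:
{"op": "send_rows", "data": {"motion": [{"gripper":0,"travel":[-30,0,0],"rotation":[0,0,0]},{"gripper":0,"travel":[0,0,0],"rotation":[0,0,0]},{"gripper":0,"travel":[0,0,0],"rotation":[0,0,0]}]}}

```text
t: 17.47
tcp_pos: [0.4664, -0.3626, 0.2152]
tool_rot: [0.686, 0.728, 0.0, -0.001]
force: [-0.9, 1.0, -0.4]
finger_gap: -0.0
```

```bash
python3 -c "
from h import *
goto(.464,-.0242,.2,93.6)
c,im=snap('top','t10.png')
im=im[122:232,220:350]
cv2.imwrite('pics/t10c.png',cv2.resize(im,(650,550),interpolation=cv2.INTER_CUBIC))
"
```

```text
t 17.47 tcp [ 0.4664 -0.3626  0.2152] yaw 93.42 tilt 0.15 F [-0.9  1.  -0.4] gap -0.0 q [-0.85  0.5   1.54  0.    1.11 -0.91]
travel(tool) [337.9  17.9  15.9] turn z -0.18
travel if turned first [337.9  18.9  15.2]
```

Viewer limit reached; I check by numbers, sampling saturation along bin-frame lines in the top picture (cover = unsaturated).

```bash
python3 -c "
from h import *
c=manip.calibration('top'); im=cv2.imread('pics/t10.png')
S=cv2.cvtColor(im,cv2.COLOR_BGR2HSV)[:,:,1].astype(np.float32)
def prof(a,b):
    P=np.c_[B+np.outer(a,BX)+np.outer(b,BY),np.full(len(a),.11)]
    uv=proj(c,P).astype(np.float32); return cv2.remap(S,uv[None,:,0],uv[None,:,1],cv2.INTER_LINEAR)[0]
t=np.arange(-.17,.1701,.0005)
for o in (-.08,-.04,.04,.08):
  for nm,p in (('x',prof(t,0*t+o)),('y',prof(0*t+o,t))):
    w=p<60; k=np.where(w)[0]; print(nm,o,'white from',t[k[0]].round(4),'to',t[k[-1]].round(4))
p=prof(t,0*t+.04); print('near',[(round(float(a)*1000),int(v)) for a,v in zip(t,p)][:70:4]); print('far',[(round(float(a)*1000),int(v)) for a,v in zip(t,p)][-90::4])
"
```

```text
x -0.08 white from -0.141 to 0.1445
y -0.08 white from -0.1555 to 0.1215
x -0.04 white from -0.142 to 0.1435
y -0.04 white from -0.156 to 0.1215
x 0.04 white from -0.1445 to 0.1405
y 0.04 white from -0.121 to 0.1245
x 0.08 white from -0.1445 to 0.1395
y 0.08 white from -0.12 to 0.1255
near [(-170, 114), (-168, 114), (-166, 114), (-164, 113), (-162, 119), (-160, 126), (-158, 131), (-156, 137), (-154, 145), (-152, 152), (-150, 157), (-148, 145), (-146, 117), (-144, 43), (-142, 3), (-140, 3), (-138, 4), (-136, 6)]
far [(126, 9), (128, 9), (130, 8), (132, 7), (134, 7), (136, 9), (138, 12), (140, 34), (142, 70), (144, 115), (146, 162), (148, 156), (150, 140), (152, 141), (154, 142), (156, 129), (158, 118), (160, 112), (162, 108), (164, 109), (166, 114), (168, 124), (170, 128)]
```

```bash
python3 -c "
from h import *
c=manip.calibration('top'); im=cv2.imread('pics/t10.png')
S=cv2.cvtColor(im,cv2.COLOR_BGR2HSV)[:,:,1].astype(np.float32)
def prof(a,b):
    P=np.c_[B+np.outer(a,BX)+np.outer(b,BY),np.full(len(a),.111)]
    uv=proj(c,P).astype(np.float32); return cv2.remap(S,uv[None,:,0],uv[None,:,1],cv2.INTER_LINEAR)[0]
t=np.arange(.132,.168,.002)
print((t*1000).astype(int))
for o in (-.1,-.06,0,.06,.1):
  print('far',o,prof(t,0*t+o).astype(int)); print('near',o,prof(-t,0*t+o).astype(int))
t=np.arange(.112,.148,.002); print((t*1000).astype(int))
for o in (-.1,0,.1): print('left',o,prof(0*t+o,t).astype(int)); print('right',o,prof(0*t+o,-t).astype(int))
"
```

```text
[132 134 136 138 140 142 144 146 148 150 152 154 156 158 160 162 164 166]
far -0.1 [  8   6   7   8   9  15  48  86 138 163 152 140 129 119 111 113 118 122]
near -0.1 [  7   7   5   5  44  90 138 155 148 150 154 121  85  47  58 102 115 118]
far -0.06 [  8   8   7   6   8  34  90 129 153 155 149 138 126 117 109 108 109 118]
near -0.06 [  8   8   6   4  15  47 119 151 153 151 148 145 139 128 121 117 117 117]
far 0 [  7   6   8  13  39  73 130 188 168 151 142 134 124 116 110 109 111 116]
near 0 [  9   7   4   2   7  37  82 138 153 153 147 142 140 133 122 117 113 116]
far 0.06 [  7   6   4   6  25 118 180 164 153 151 144 135 126 120 116 112 116 121]
near 0.06 [  8   8   8   7   3  12  41  87 138 149 153 148 144 147 132 111 112 114]
far 0.1 [  8   8  12  31  68 138 169 154 147 146 143 138 126 114 110 108 113 118]
near 0.1 [  8   6   5   4   4  11  33  76 130 148 156 145 140 142 131 111 114 117]
[112 114 116 118 120 122 124 126 128 130 132 134 136 138 140 142 144 146]
left -0.1 [  8   7   5   3  43 148 178 160 157 155 153 145 129 120 114 114 115 116]
right -0.1 [  7   6   7   7   6   9  23 106 160 157 152 147 128 106 112 117 116 115]
left 0 [  7   7   5   3   3  39 105 137 162 156 151 144 133 118 115 117 117 117]
right 0 [  9  10   8   7  28  64 132 159 154 153 155 141 126 113 106 112 114 113]
left 0.1 [  8   8   7   5   5   5  31  76 123 166 159 151 142 131 118 116 119 119]
right 0.1 [  4   3  10  26  78 150 157 150 151 152 149 139 117 109 112 114 114 112]
```

The cover is centred within about 1 mm with the far rim visible. It is yawed about 1 degree against the bin, near the limit of its play, so I touch its far part lightly to be sure the corners are down.

```bash
python3 -c "
from h import *
p=B+.05*BX-.07*BY; goto(p[0],p[1],.118,93.4); p=B+.05*BX+.07*BY;print(p)"
```

```text
t 17.52 tcp [ 0.4663 -0.3609  0.2152] yaw 93.51 tilt 0.22 F [-0.   0.6  0. ] gap 0.1 q [-0.85  0.5   1.54  0.    1.11 -0.91]
travel(tool) [266.1 175.7  97.7] turn z 0.11
travel if turned first [266.8 175.   97.2]
[0.616306  0.0555014]
```

Emit:
{"op": "send_rows", "data": {"motion": [{"gripper":0,"travel":[33,22,0],"rotation":[0,0,0]},{"gripper":0,"travel":[33,22,0],"rotation":[0,0,0]},{"gripper":0,"travel":[33,22,0],"rotation":[0,0,0]},{"gripper":0,"travel":[33,22,0],"rotation":[0,0,0]},{"gripper":0,"travel":[33,22,0],"rotation":[0,0,0]},{"gripper":0,"travel":[33,22,0],"rotation":[0,0,0]},{"gripper":0,"travel":[34,22,0],"rotation":[0,0,0]},{"gripper":0,"travel":[34,22,0],"rotation":[0,0,0]},{"gripper":0,"travel":[0,0,30],"rotation":[0,0,0]},{"gripper":0,"travel":[0,0,30],"rotation":[0,0,0]},{"gripper":0,"travel":[0,0,25],"rotation":[0,0,0]},{"gripper":0,"travel":[0,0,8],"rotation":[0,0,0]}]}}

```text
t: 18.52
tcp_pos: [0.6222, -0.0817, 0.1191]
tool_rot: [0.684, 0.73, -0.002, -0.005]
force: [-0.3, 0.4, 0.3]
finger_gap: 0.002
```

Emit:
{"op": "send_rows", "data": {"motion": [{"gripper":0,"travel":[0,0,0],"rotation":[0,0,0]},{"gripper":0,"travel":[0,0,0],"rotation":[0,0,0]},{"gripper":0,"travel":[0,0,1],"rotation":[0,0,0]},{"gripper":0,"travel":[0,0,1],"rotation":[0,0,0]},{"gripper":0,"travel":[0,0,0],"rotation":[0,0,0]}]}}

```text
t: 18.93
tcp_pos: [0.6272, -0.0856, 0.1226]
tool_rot: [0.685, 0.729, 0.001, 0.001]
force: [-0.2, 0.5, -0.1]
finger_gap: -0.004
```

Emit:
{"op": "send_rows", "data": {"motion": [{"gripper":0,"travel":[0,0,1.5],"rotation":[0,0,0]},{"gripper":0,"travel":[0,0,1.5],"rotation":[0,0,0]},{"gripper":0,"travel":[0,0,1],"rotation":[0,0,0]},{"gripper":0,"travel":[0,0,0],"rotation":[0,0,0]}]}}

```text
t: 19.27
tcp_pos: [0.6263, -0.0852, 0.1169]
tool_rot: [0.685, 0.729, -0.0, -0.0]
force: [-0.7, 0.4, 0.3]
finger_gap: 0.0
```

Emit:
{"op": "send_rows", "data": {"motion": [{"gripper":0,"travel":[0,0,1],"rotation":[0,0,0]},{"gripper":0,"travel":[0,0,1],"rotation":[0,0,0]},{"gripper":0,"travel":[0,0,0],"rotation":[0,0,0]}]}}

```text
t: 19.52
tcp_pos: [0.6263, -0.0852, 0.1148]
tool_rot: [0.685, 0.729, -0.0, -0.0]
force: [0.1, 0.4, -0.4]
finger_gap: -0.001
```

Emit:
{"op": "send_rows", "data": {"motion": [{"gripper":0,"travel":[0,0,1],"rotation":[0,0,0]},{"gripper":0,"travel":[0,0,1],"rotation":[0,0,0]},{"gripper":0,"travel":[0,0,0],"rotation":[0,0,0]}]}}

```text
t: 19.77
tcp_pos: [0.6264, -0.0852, 0.1128]
tool_rot: [0.685, 0.729, -0.0, -0.0]
force: [0.5, 0.5, 0.1]
finger_gap: 0.001
```

Emit:
{"op": "send_rows", "data": {"motion": [{"gripper":0,"travel":[0,0,1],"rotation":[0,0,0]},{"gripper":0,"travel":[0,0,0.8],"rotation":[0,0,0]},{"gripper":0,"travel":[0,0,0],"rotation":[0,0,0]}]}}

```text
t: 20.02
tcp_pos: [0.6264, -0.0852, 0.1111]
tool_rot: [0.685, 0.729, -0.0, -0.0]
force: [-1.0, -0.0, -0.0]
finger_gap: -0.005
```

Emit:
{"op": "send_rows", "data": {"motion": [{"gripper":0,"travel":[0,0,0.8],"rotation":[0,0,0]},{"gripper":0,"travel":[0,0,0],"rotation":[0,0,0]}]}}

```text
t: 20.18
tcp_pos: [0.6264, -0.0852, 0.1103]
tool_rot: [0.685, 0.729, -0.0, -0.0]
force: [0.2, -0.4, 0.4]
finger_gap: 0.0
```

No contact down to 110.3 mm at the far right, so the cover is seated. I retreat and hand in.

Emit:
{"op": "send_rows", "data": {"motion": [{"gripper":0,"travel":[0,0,-10],"rotation":[0,0,0]},{"gripper":0,"travel":[0,0,-30],"rotation":[0,0,0]},{"gripper":0,"travel":[0,0,-40],"rotation":[0,0,0]},{"gripper":0,"travel":[0,0,-40],"rotation":[0,0,0]},{"gripper":0,"travel":[0,-20,-20],"rotation":[0,0,0]},{"gripper":0,"travel":[0,0,0],"rotation":[0,0,0]},{"gripper":0,"travel":[0,0,0],"rotation":[0,0,0]},{"gripper":0,"travel":[0,0,0],"rotation":[0,0,0]}]}}

```text
t: 20.85
tcp_pos: [0.6061, -0.0863, 0.2502]
tool_rot: [0.685, 0.729, -0.0, -0.0]
force: [-0.7, -0.0, -0.5]
finger_gap: 0.001
```

```bash
python3 -c "
from h import *
s=manip.sense(); print(s['t'],s['tcp_pos'],s['force'],abs(s['qd']).max())
a=cv2.imread('pics/top0.png').astype(int); b=cv2.imread('pics/t10.png').astype(int)
for n,(x0,y0,x1,y1) in dict(can=(205,97,240,130),box=(318,85,370,125)).items(): print(n,'mean change',abs(a-b)[y0:y1,x0:x1].mean().round(2))
print(manip.sign_off())"
```

```text
20.85 [ 0.60611917 -0.08625439  0.25015629] [-0.72880742 -0.0016343  -0.51476017] 0.033739815518302456
can mean change 5.93
box mean change 6.64
the job is handed in; nothing more can be done
None
```

I laid the small yellow scoop in the bin through the open part of its mouth and let go. I then dragged the cover home with closed fingertips and handed the job in at 20.9 s.

- **Scoop:** a wrist picture after release shows it lying inside the bin. It was not seen again once the cover was shut.
- **Drag force:** the downward push was about 14–23 N (at most about 25 N in all), read between moves, against the 30 N limit.
- **Cover height:** the fingertip height fell from 110.8 to 110.0 mm at the end of the drag, which matches the seated height. A probe on the far right part went down to 110.3 mm without contact, so that side is down too. The far left corner was not probed.
- **Cover position:** by image measurement it sits about 1 mm from centre, with the far rim visible beyond it. It is yawed roughly 1 degree in the recess, within its play. I could not view this last top picture because the viewer limit was reached, so I only measured in it.
- **Bystanders:** I never went near the can, box or spanner. My last check on the can and box was inconclusive: their picture regions changed by about 6 grey levels on average, and I did not find out why (moving shadows are likely). I made no such check for the spanner.

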